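# Snap the spray cap back onto the pitcher rinser

## Task

Pull open the little wooden drawer, take out the grey spray cap and snap it onto the nozzle stud of the round steel pitcher rinser: push it straight down past the click until it sits on the rubber washer, and keep pushing. The program finishes while the robot is still holding the cap pressed firmly down, with the washer squeezed; do not let go. Leave the plate, bell, milk pitcher and card box where they stand.

Things in the scene. Friction and masses are not known exactly. Their poses are not given: they have to be found in the camera images.
- spray_cap: Loose grey plastic cap, 60 g, upright on the drawer floor. Origin: centre of its open mouth (underside); z up, its axis. Skirt 38 mm in diameter up to the flat shoulder at 32 mm, then a round grip hub 24 mm in diameter up to 48 mm. Grip the hub from above, fingertips at or just above the shoulder. Bore 29 mm wide, 28 mm deep; a snap rib 3 mm high at the mouth narrows it to 22 mm.
- rinser: Pitcher rinser, fixed: round steel pan 118 mm in diameter, 12 mm high, a stud standing in its middle. Origin: centre of its underside; z up. It is left or right of the drawer box, a white plate on the other side. Heights of the cap's origin over this origin: its rib meets the sprung balls at about 25 mm, the force drops below 20, it is past them at 13 mm and lands on the washer at 12 mm.
- stud_tip (a point): Tip of the rinser's stud, on its axis, 33.5 mm above the worktop. The stud is 19.4 mm in diameter, tapering above 26.5 mm to 9 mm at the tip. Four sprung balls at 20.5 mm height stand out to 26 mm across; pushing the cap's rib over them takes about 8 to 12 N; then the force drops and they even pull the cap down (the tool force changes sign) until it is past.
- washer (a joint): Sprung rubber washer round the foot of the stud: how far it is squeezed down, 0 (free, its top 12 mm above the rinser's origin) to 0.0035 m (hard stop); 3 N per mm. Squeezed only while the cap is pressed down.
- parts_box: Low wooden box with one drawer, fixed, 140 (x, without knob) x 170 (y) x 95 mm high; its front faces its own -x, turned by up to 0.12 rad. Origin: centre of its underside. The shell over the drawer ends 55 mm towards -x from the origin. Drawer: 128 mm wide inside, floor 22 mm above the worktop, side walls up to 73, front panel up to 83 mm.
- parts_box_drawer0_handle (a point): Grip point of the drawer's steel knob (moves with the drawer), 35 mm out from the drawer front, 57 mm above the worktop; the knob's head is 28 mm in diameter (22 to 43 mm out from the front), on a 12 mm neck; its axis points to the box's -x. Pinch it from above across the box's y.
- parts_box_drawer0 (a joint): How far the drawer is open: 0 closed to 0.085 m fully open, sliding along the box's -x; about 1 N of friction, stays where it is left.
- plate: White plate, 115 mm in diameter, 16 mm high; origin at the centre of its underside. Leave it alone.
- bell: Service bell, 84 mm in diameter, 61 mm high; origin at the centre of its underside. Leave it alone.
- pitcher: Milk pitcher, 75 x 106 x 100 mm high; origin at the centre of its underside. Leave it alone.
- cards: Card box, 64 x 96 x 30 mm; origin at the centre of its underside. Leave it alone.

How it is judged:
By the outcome, as a careful person would: the job done as asked, in the order asked, and still so for the second after the job is handed in, while the arm keeps its last pose, push and grip.
It also fails if it takes over 56 s, if anything falls off the work surface, if the arm or the gripper's body presses on something with over 40 N, if the wrist force passes 120 N, or if a joint passes its speed limit or range.

## Robot

A 7-joint arm with a two-finger parallel gripper is mounted at the origin on a cart in front of the work surface, level with it; the furniture and walls round the work are solid. World frame = base frame: x ahead of the robot, y to its left, z up, the work surface at z = 0. Lengths are in m, angles in rad, forces in N, time in s.
With the tool pointing down it reaches from about 0.425 to 0.825 m from the base axis. Payload 3.6 kg.
Tool frame: the origin (TCP) lies where the fingers leave the gripper's body, on its centre line; the fingertips stand 73 mm ahead of it and the grasp point (between the pads) lies 54 mm ahead of it; z points along the fingers, y is the line along which they close (so a half turn about z gives the same grasp; the last joint's range is limited). The gripper opens to 85 mm and grips with 20 to 120 N. Pads are 22 mm wide; open, the fingers measure 114 mm over their backs; the gripper's body (76 mm by 85 mm) begins 54 mm behind the grasp point. The pads swing forward as they close: fully open they stand 13 mm farther back than shut.
Start: joints at [1.25, 0.615, -0.013, 1.423, 0.008, 1.103, -0.04], TCP at [0.188, -0.622, 0.304] pointing down, gripper open.
Joint ranges: [-3.12, 3.12], [-0.3, 2.06], [-1.34, 1.32], [0.26, 2.42], [-1.36, 4.5], [0.01, 1.98], [-2.84, 2.84]. Speed limits (rad/s): [2.79, 2.79, 3.14, 3.14, 3.14, 3.14, 3.14].

## Interface

Orientations are given as a unit quaternion [x, y, z, w].
In Python, from station import arm, snapshot, camera_info, ticket gives the robot as it stands. Calls block until the motion is done:
- arm.movep(position, orientation): joint-space move of the TCP to a pose.
- arm.line_to(position, velocity=0.15, ori=None): straight line of the TCP; ori=None keeps the orientation; velocity is the mean speed in m/s.
- arm.move_j(angles): joint-space move.
- arm.move_gripper(opening, effort=None): opening from 0.0 (shut) to 1.0 (fully open); effort is the grip in N (None keeps the last); returns when the fingers have stopped.
- arm.pause(seconds).
- arm.ik(position, orientation): joint angles nearest the present ones, or None.
- snapshot(name): name is "side" or "top"; returns the picture (400x640x3 uint8, blue, green, red); there is no depth.
- camera_info(name): a dict with "fx", "fy", "cx", "cy" (pixels), "R" (3x3) and "t" (3): a world point X has camera coordinates R X + t. Camera axes: x right, y down, z forward; pixel columns grow to the right and rows downward; lengths in m; the calibration is good to about 2 mm. A picture is of the moment at which its call begins. camera_info takes no time and is no camera call.
A pose or a line that the arm cannot do raises arm.MotionError and nothing moves.
- ticket.finish_job(): hands the job in; it is judged then, once.
Readings, each from a call of its own:
- arm.read_time(): time.
- arm.read_joint_positions(): joint angles.
- arm.read_dq(): joint speeds.
- arm.read_effort(): joint torques, N m.
- arm.read_tool_pos(): TCP position.
- arm.read_eef_rot(): TCP orientation.
- arm.read_ft_force(): force on the tool from outside, world axes, zero at the start.
- arm.read_wrist_torque(): the same for the moment, N m.
- arm.read_opening(): opening from 0.0 (shut) to 1.0 (fully open).
- arm.read_finger_force(): force on a finger pad.
Only numpy, scipy, OpenCV 4.12 (cv2) and the standard library are available. Lean on these libraries where they do the work, as an engineer would, in place of code of your own. Each camera call takes 0.05 s, during which the arm holds its last target. There are 200 camera calls.

## Working session

There is one attempt and no reset: what is moved stays moved. The work goes in short steps, each a Python script; the robot and the scene stay as the last script left them, time stands still between calls to the robot, and variables do not carry over. Pictures are saved under pics/ and viewed, at most 10 in all, crops included, and the job is handed in when it is done.

```bash
mkdir -p pics; ls
python3 - <<'E'
from station import arm, snapshot, camera_info
import cv2
for n in ("top","side"):
    cv2.imwrite(f"pics/{n}0.png",snapshot(n)); c=camera_info(n); print(n,c)
print(arm.read_time(),arm.read_eef_rot(),arm.read_tool_pos())
E
```

```text
pics
top {'fx': 392.36914816993664, 'fy': 392.36914816993664, 'cx': 320.853968612402, 'cy': 198.23999700209038, 'R': array([[ 0.0096249 , -0.999953  , -0.00116904],
       [-0.98793708, -0.00932853, -0.15457462],
       [ 0.15455645,  0.0026427 , -0.98798042]]), 't': array([0.0077974 , 0.55042233, 1.18653814])}
side {'fx': 503.0740193323628, 'fy': 503.0740193323628, 'cx': 315.26969025479366, 'cy': 199.91980710163764, 'R': array([[-3.02915839e-01, -9.53016899e-01,  8.85567233e-04],
       [-8.01213340e-01,  2.54161792e-01, -5.41718531e-01],
       [ 5.16041837e-01, -1.64804652e-01, -8.40559486e-01]]), 't': array([0.18105845, 0.47469379, 1.14797193])}
0.1 [ 9.89225185e-01  1.46397245e-01 -1.88261175e-04 -1.15953843e-03] [ 0.18807089 -0.62163715  0.30284321]
```

View pics/top0.png

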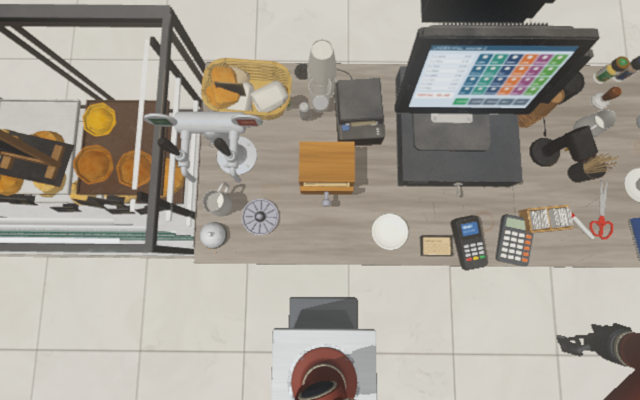

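View pics/side0.png

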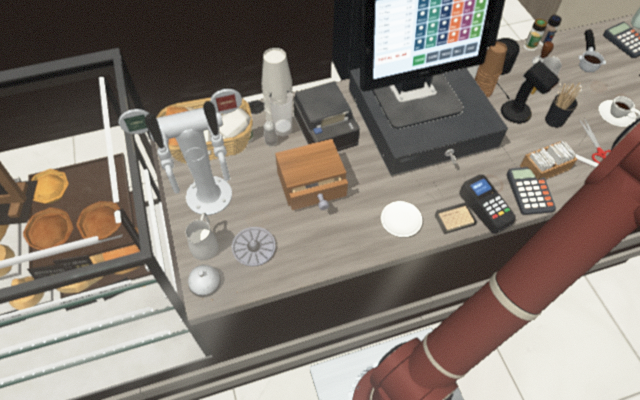

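The top view shows the box at about (327,165), its knob at (326,199), the rinser at (261,217), the plate at (390,231), the bell at (212,236) and the pitcher at (218,200). I'll enlarge these areas.

Run:
```python
import cv2
a=cv2.imread("pics/top0.png")[135:250,220:370]; cv2.imwrite("pics/t1.png",cv2.resize(a,None,fx=5,fy=5,interpolation=cv2.INTER_CUBIC))
a=cv2.imread("pics/side0.png")[135:275,220:360]; cv2.imwrite("pics/s1.png",cv2.resize(a,(560,560),interpolation=cv2.INTER_CUBIC))
```

```text
(no output)
```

View pics/t1.png

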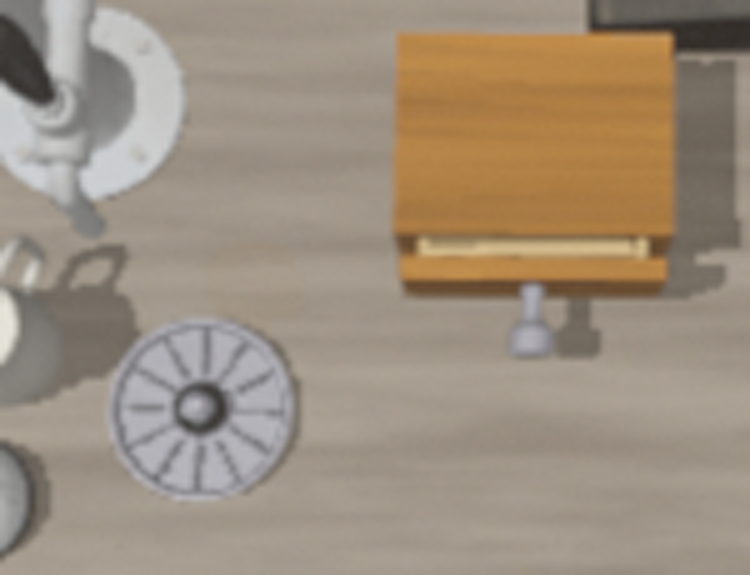

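View pics/s1.png

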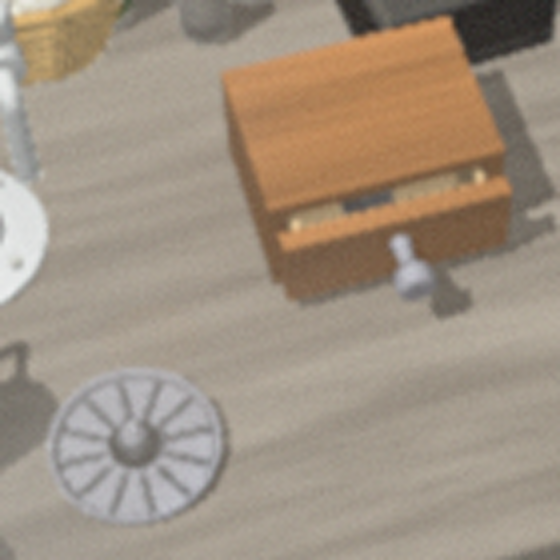

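The crops give these points:

| Point | Top crop | Side crop |
|---|---|---|
| Stud tip | (199,404) | (134,432) |
| Pan centre | (204,408) | (137,445) |
| Knob head | (532,338) | (413,280) |
| Box top corners | (397,34), (673,33), (675,236), (395,234) | not read |

The cap shows dark in the drawer slot in the side crop, near (368,203).

```bash
cat > h.py <<'E'
from station import arm, snapshot, camera_info, ticket
import numpy as np, cv2
from scipy.spatial.transform import Rotation as Ro
def ray(n,u,v):
    c=camera_info(n); R=np.array(c['R']); t=np.array(c['t'])
    return -R.T@t, R.T@np.array([(u-c['cx'])/c['fx'],(v-c['cy'])/c['fy'],1])
def atz(n,u,v,z):
    o,d=ray(n,u,v); return o+d*(z-o[2])/d[2]
def tri(a,b):
    (o,d),(p,e)=ray('top',*a),ray('side',*b)
    s=np.linalg.lstsq(np.c_[d,-e],p-o,rcond=None)[0]
    x,y=o+s[0]*d,p+s[1]*e; return (x+y)/2,np.linalg.norm(x-y)
def quat(yaw): # tool down, tool y axis along world direction yaw
    y=np.array([np.cos(yaw),np.sin(yaw),0]); z=np.array([0,0,-1.]); return Ro.from_matrix(np.c_[np.cross(y,z),y,z]).as_quat()
E
python3 - <<'E'
from h import *
np.set_printoptions(precision=4,suppress=True)
T=lambda x,y:((x+.5)/5-.5+220,(y+.5)/5-.5+135)
S=lambda x,y:((x+.5)/4-.5+220,(y+.5)/4-.5+135)
print('tip',tri(T(199,404),S(134,432)),atz('top',*T(199,404),.0335),atz('side',*S(134,432),.0335))
print('pan',atz('top',*T(204,408),.012),atz('side',*S(137,445),.012))
print('knob',tri(T(532,338),S(413,280)),atz('top',*T(532,338),.057),atz('side',*S(413,280),.057))
for p in [(397,34),(673,33),(675,236),(395,234)]: print('box',atz('top',*T(*p),.095))
for p in [(223,73),(443,18),(502,152),(268,208)]: print('boxS',atz('side',*S(*p),.095))
print('front',[atz('top',*T(*p),.083) for p in [(402,281),(666,279),(666,258),(401,256)]])
E
```

```text
tip (array([0.4962, 0.2064, 0.0281]), np.float64(0.000683798245448227)) [0.4955 0.2053 0.0335] [0.4934 0.2069 0.0335]
pan [0.4953 0.2054 0.012 ] [0.495  0.2067 0.012 ]
knob (array([ 0.5358, -0.0026,  0.0588]), np.float64(0.0009402995698648466)) [ 0.5359 -0.003   0.057 ] [ 0.537  -0.0025  0.057 ]
box [0.718  0.0817 0.095 ]
box [ 0.7202 -0.0877  0.095 ]
box [ 0.5933 -0.0885  0.095 ]
box [0.593  0.0806 0.095 ]
boxS [0.7201 0.0799 0.095 ]
boxS [ 0.7206 -0.0848  0.095 ]
boxS [ 0.5952 -0.0856  0.095 ]
boxS [0.599  0.0812 0.095 ]
front [array([0.5663, 0.0765, 0.083 ]), array([ 0.5691, -0.0839,  0.083 ]), array([ 0.582 , -0.0839,  0.083 ]), array([0.5818, 0.0774, 0.083 ])]
```

The box yaw is about 0.01 rad with its origin near (0.649,-0.003). The drawer is already about 11 mm open, and the sizes and heights check out. I'll pull it by the knob.

Run:
```python
from h import *
np.set_printoptions(precision=3,suppress=True)
yb=.01; ex=np.array([np.cos(yb),np.sin(yb),0])
for s in (1,-1):
    print(s,arm.ik([.5325,-.003,.2],quat(yb+s*np.pi/2)))
c=[(np.abs(np.array(j)-arm.read_joint_positions())[6],s) for s in (1,-1) if (j:=arm.ik([.5325,-.003,.2],quat(yb+s*np.pi/2))) is not None]
s=min(c)[1]; q=quat(yb+s*np.pi/2); print('use',s)
arm.movep([.5325,-.003,.2],q)
arm.move_gripper(.65)
arm.line_to([.5325,-.003,.113],.12)
arm.move_gripper(0,30)
print(arm.read_opening(),arm.read_finger_force(),arm.read_ft_force())
p=np.array(arm.read_tool_pos()); arm.line_to(p-.071*ex,.08)
print(arm.read_tool_pos(),arm.read_opening(),arm.read_ft_force())
arm.move_gripper(.65); p=np.array(arm.read_tool_pos())
arm.line_to(p+[0,0,.16],.15); arm.line_to(p+[0,-.25,.2],.3)
print(arm.read_time())
im=snapshot('top'); cv2.imwrite("pics/top2.png",im); cv2.imwrite("pics/t2.png",cv2.resize(im[135:250,250:370],None,fx=5,fy=5,interpolation=cv2.INTER_CUBIC))
im=snapshot('side'); cv2.imwrite("pics/side2.png",im);cv2.imwrite("pics/s2.png",cv2.resize(im[130:240,250:370],None,fx=5,fy=5,interpolation=cv2.INTER_CUBIC))
```

```text
1 [ 0.438  0.674 -0.75   1.87   0.608  0.841  0.956]
-1 [-0.001  0.566 -0.051  1.884  0.043  0.693 -1.638]
use 1
0.30910190770916657 29.58944004960358 [-0.678  1.014  4.79 ]
[ 0.462 -0.002  0.114] 0.31054483515167347 [-1.35   5.013  2.507]
7.9167
```

View pics/t2.png

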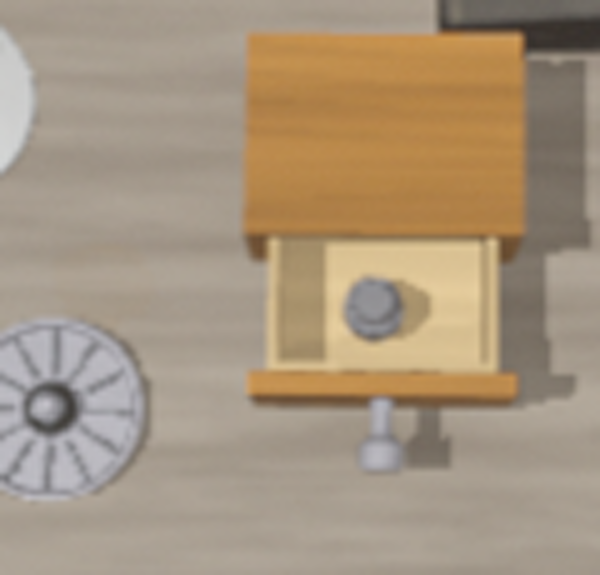

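View pics/s2.png

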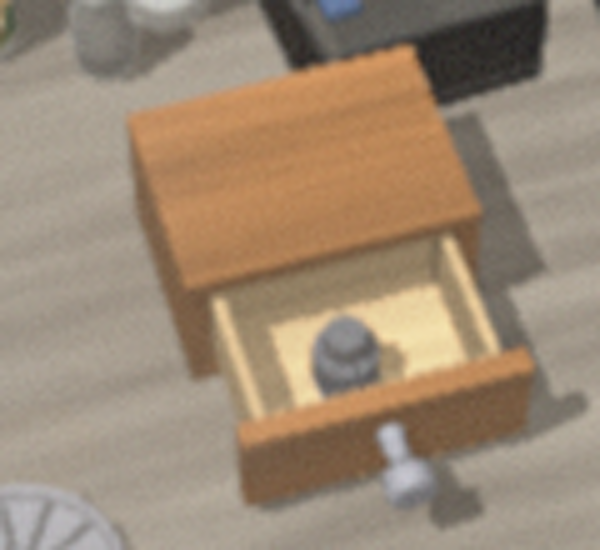

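The drawer is nearly fully open. The cap stands upright with its hub top at about (376,299) in the top crop and (348,334) in the side crop.

Run:
```python
from h import *
np.set_printoptions(precision=4,suppress=True)
T=lambda x,y:((x+.5)/5-.5+250,(y+.5)/5-.5+135)
S=lambda x,y:((x+.5)/5-.5+250,(y+.5)/5-.5+130)
print('cap',tri(T(376,299),S(348,334)),atz('top',*T(376,299),.07),atz('side',*S(348,334),.07))
print('shoulder/skirt',atz('top',*T(374,307),.054))
print('knob',atz('top',*T(381,453),.057),atz('side',*S(407,480),.057), tri(T(381,453),S(407,480)))
print('tip',atz('top',*T(49,404),.0335))
print('frontpanel',atz('top',*T(382,397),.083),'shell',atz('top',*T(382,235),.095))
```

```text
cap (array([0.5584, 0.0011, 0.0687]), np.float64(0.0003024056766103931)) [0.5581 0.001  0.07  ] [0.5576 0.0015 0.07  ]
shoulder/skirt [0.5557 0.0021 0.054 ]
knob [ 0.4647 -0.0029  0.057 ] [ 0.4676 -0.0026  0.057 ] (array([ 0.4645, -0.0022,  0.0622]), np.float64(0.0014999547414250153))
tip [0.4955 0.2053 0.0335]
frontpanel [ 0.4962 -0.003   0.083 ] shell [ 0.5931 -0.0021  0.095 ]
```

Run:
```python
from h import *
np.set_printoptions(precision=4,suppress=True)
q=np.array(arm.read_eef_rot()); c=np.array([.5575,.0013,0])
arm.line_to(c+[0,0,.25],.3); arm.line_to(c+[0,0,.129],.12)
print(arm.read_ft_force(),arm.read_tool_pos())
arm.move_gripper(0,70)
print(arm.read_opening(),arm.read_finger_force(),arm.read_ft_force(),arm.read_tool_pos())
arm.line_to(c+[0,0,.24],.12)
f=arm.read_ft_force(); print(arm.read_opening(),f)
arm.line_to([.495,.206,.25],.2)
arm.line_to([.495,.206,.18],.12)
arm.pause(.2)
print(arm.read_ft_force(),arm.read_tool_pos(),q,arm.read_eef_rot(),arm.read_time())
for n,(r,c) in {'top':((150,250),(200,320)),'side':((150,270),(200,320))}.items():
    im=snapshot(n); cv2.imwrite(f"pics/{n}3.png",im); a=im[r[0]:r[1],c[0]:c[1]]
    globals()[n]=cv2.resize(a,None,fx=5 if n=='top' else 4,fy=5 if n=='top' else 4,interpolation=cv2.INTER_CUBIC)
cv2.imwrite("pics/s3.png",side); cv2.imwrite("pics/t3.png",top)
```

```text
[-0.937  -0.5524  0.4437] [0.558  0.0015 0.1297]
0.24661087458687456 68.42667440883815 [-1.7197  0.0776  5.2562] [0.558  0.0015 0.1298]
0.24502788805716527 [ 0.0016  1.0934 -0.1458]
[ 0.24   -0.5687 -0.5559] [0.4954 0.2063 0.1808] [-0.0073  1.      0.0005 -0.0002] [-0.0049  1.      0.0004  0.0008] 13.9
```

View pics/s3.png

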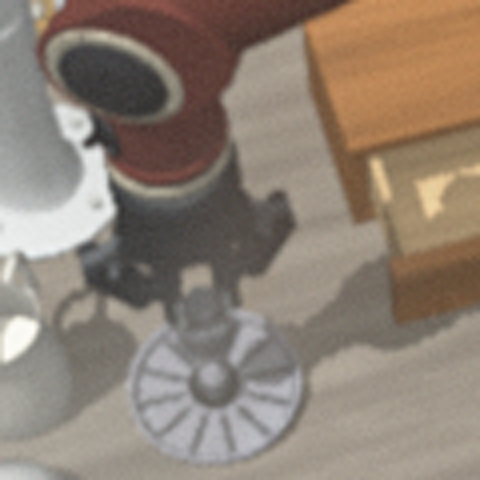

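The cap is held upright over the stud. In the side crop the hub top is at about (203,297), the skirt spans about 177–236, and the stud tip is at (211,372). I'll lower it to just above the balls, watching the side forces.

Run:
```python
from h import *
np.set_printoptions(precision=4,suppress=True)
p=np.array(arm.read_tool_pos()); off=.1078
c=camera_info('side')
for X in ([p[0],p[1],p[2]-off+.048],[p[0],p[1],p[2]-off+.016]):
    v=c['R']@np.array(X)+c['t']; u=v[0]/v[2]*c['fx']+c['cx'],v[1]/v[2]*c['fy']+c['cy']
    print('proj crop',(u[0]-200)*4,(u[1]-150)*4)
f0=np.array(arm.read_ft_force())
for z in [.045,.036,.034,.032,.030,.0285,.027,.026]:
    arm.line_to([.495,.206,z+off],.04); arm.pause(.15)
    f=np.array(arm.read_ft_force())-f0; print(z,f,np.array(arm.read_tool_pos())-[0,0,off])
    if np.abs(f).max()>6: break
print(arm.read_time())
```

```text
proj crop 198.7723155823095 302.6121654792588
proj crop 204.17680531828807 327.4121991281804
0.045 [ 0.5787 -0.2354 -1.2234] [0.4951 0.2061 0.0453]
0.036 [-0.1126 -0.6952 -0.311 ] [0.4951 0.2061 0.036 ]
0.034 [-0.8747 -1.2701  0.8389] [0.495 0.206 0.034]
0.032 [-0.4945 -1.3478 -0.7128] [0.495 0.206 0.032]
0.03 [ 0.3249 -0.6549  0.1935] [0.495 0.206 0.03 ]
0.0285 [0.0641 0.0206 0.0316] [0.495  0.206  0.0285]
0.027 [ 0.1722 -0.0307 -0.1368] [0.495 0.206 0.027]
0.026 [-0.7029 -0.2211 -0.0946] [0.495  0.2061 0.026 ]
17.9083
```

No side contact, so the alignment is good. Next comes the push.

Run:
```python
from h import *
np.set_printoptions(precision=4,suppress=True)
off=.1078
arm.move_gripper(0,100)
for z in [.025,.024,.023,.022,.021,.020,.019,.018,.017,.016,.015,.014,.013,.012,.011,.010,.0095]:
    arm.line_to([.495,.206,z+off],.03); arm.pause(.1)
    f=np.array(arm.read_ft_force()); print(z,f,np.array(arm.read_tool_pos())-[0,0,off],arm.read_opening())
    if np.abs(f).max()>30: break
print(arm.read_time())
```

```text
0.025 [ 0.8629  1.3885 -0.8117] [0.4952 0.2062 0.0251] 0.2304778466285945
0.024 [1.4574 1.6638 0.8684] [0.4953 0.2066 0.0243] 0.23212382179878044
0.023 [0.1655 2.215  5.8688] [0.4955 0.2068 0.0236] 0.2290850880068178
0.022 [0.4715 1.5262 8.4821] [0.4956 0.2068 0.0231] 0.230475269109109
0.021 [0.4272 1.2163 8.3761] [0.4958 0.2069 0.0223] 0.2327974468474823
0.02 [1.4781 2.1093 8.4007] [0.4957 0.207  0.0211] 0.2326763423980818
0.019 [1.883  3.7863 2.7076] [0.4954 0.2068 0.0191] 0.23119195597742614
0.018 [ 2.9228  4.7077 -4.0256] [0.495  0.2066 0.0171] 0.2284342730385793
0.017 [ 4.0454  5.7864 -8.642 ] [0.495  0.2066 0.0155] 0.2318306788994347
0.016 [  4.8404   7.4142 -10.035 ] [0.495  0.2067 0.0142] 0.2314883314095109
0.015 [ 3.7836  5.784  -8.1649] [0.495  0.2065 0.0133] 0.22990422688385348
0.014 [ 2.1524  5.6424 -5.6907] [0.4947 0.2062 0.0124] 0.23144070309319328
0.013 [ 2.4512  5.0669 -4.7285] [0.4947 0.2062 0.0121] 0.23234609048390925
0.012 [ 1.3619  4.3207 -3.2661] [0.4948 0.2062 0.0117] 0.2292903927914402
0.011 [1.6436 4.4389 1.4223] [0.495  0.2062 0.0112] 0.22771839472180205
0.01 [0.5353 3.7955 6.2551] [0.495  0.2062 0.0104] 0.2282764689558362
0.0095 [1.2955 4.1805 6.3158] [0.4951 0.2062 0.01  ] 0.23099521478168658
24.075
```

The click is clear: the force peaked at 8.5 N, reversed to −10 N, then landed on the washer. I'll squeeze a bit more.

Run:
```python
from h import *
np.set_printoptions(precision=4,suppress=True)
for z in (.009,.0085,.008):
    arm.line_to([.495,.206,z+.1078],.02); arm.pause(.4)
    f=np.array(arm.read_ft_force()); print(f,arm.read_tool_pos()[2]-.1078,arm.read_opening(),arm.read_finger_force())
    if f[2]>8.5: break
arm.pause(.5)
print([arm.read_ft_force()[2] for _ in range(4)],arm.read_time())
im=snapshot('side'); cv2.imwrite("pics/s4.png",cv2.resize(im[130:280,170:370],None,fx=4,fy=4,interpolation=cv2.INTER_CUBIC))
```

```text
[0.87   3.6638 6.9963] 0.009608697724339393 0.23538004464985826 100.21692191949114
[1.0389 2.9327 8.7613] 0.00925755574855755 0.2307406004088756 100.31462035607547
[np.float64(7.629768223657861), np.float64(7.629768223657861), np.float64(7.629768223657861), np.float64(7.629768223657861)] 25.875
```

View pics/s4.png

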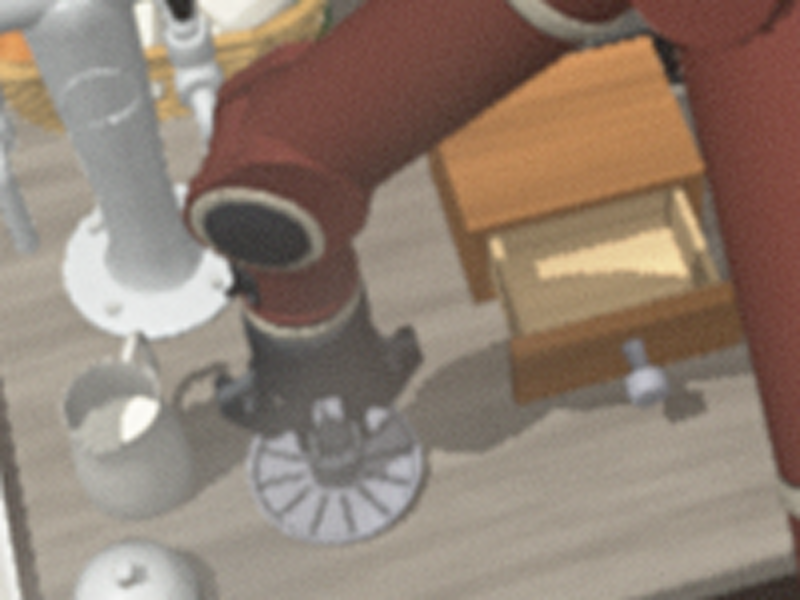

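The picture shows the cap seated on the rinser at about (335,450), still gripped. The pitcher and bell are undisturbed and the drawer is open.

```bash
python3 -c "
from station import ticket
print(ticket.finish_job())"
```

```text
the job is handed in; nothing more can be done
None
```

The job is handed in at about 26 s: the cap is snapped onto the stud past the click, and the gripper is still holding it down with about 8 N, squeezing the washer roughly 2.7 mm.

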